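# Tip the cooling pan back level and open its air

### The job

One of the two sample coolers was left with its pan tipped nose-down over its blue tray. With the fingertips only, gently push the raised, wooden-handled end of that pan down until it sits level on its cooler again, then push the same cooler's air lever, the one with the ball knob on the side to the robot's right, all the way over to its far stop, away from the robot, without forcing it. Do not grip or lift the pan, and leave the other cooler and everything else on the bench alone.

Things in the scene. Friction and masses are not known exactly. Their poses are not given: they have to be found in the camera images.
- cooler_a: Cooler whose pan starts tipped: black steel fan box fixed to the bench, 150 mm wide, flat slatted top 120 mm high, then a slope falling to the far end; the two coolers swap places. Origin: on the bench under the middle of the pan's pivot, whose axis is along y at z = 115 mm. x to the pouring end (away from the robot, +-0.22 rad), y to its left, z up. Box from x = -125 to +100 mm.
- pan_a: Its metal pan, 0.45 to 0.7 kg: floor 170 x 140 mm, walls 45 mm, wooden handle near, pouring lip far. A 10 mm rod under it lies loose in two open-topped slots, so it rocks and could be lifted out. Origin: middle of the rod; x to the lip, y along the rod, z up when level. Walls x -85 to 85, rim z 53, lip to x 125 mm. Starts tipped 0.70 rad nose-down; 1 to 3 N on the handle turns it.
- handle_a (a point): Middle of pan_a's handle, a straight round bar 24 mm thick along the pan's x, from 60 mm on the pan's side of this point to 60 mm beyond it. Level: 145 mm above the bench, 145 mm nearer the robot than the pivot; at the start about 231 mm up and 92 mm nearer. Past half-way the pan drops level by itself onto rubber rests and stays; pressing on then with over 20 N starts to lever the rod up.
- valve_a: cooler_a's air lever: flat steel arm on the right-hand side (-y) of the box, with a black ball knob 24 mm across, 85 mm from the hinge. Origin: the hinge, along the cooler's y at x = -60, y = -108, z = 75 mm of the cooler; z along the arm to the knob. It stays where it is left; moving it takes 1 to 2 N at the knob; both stops are hard.
- air_a (a joint): Angle of that lever, rad: 0 at the near stop, where the arm leans 0.6 rad from upright towards the robot (shut); 1.2 at the far stop, leaning 0.6 rad away from the robot (open). Starts at 0 to 0.1.
- knob_a (a point): Centre of the ball knob of cooler_a's air lever: 145 mm above the bench at either stop, 160 mm half-way; 96 mm from stop to stop.
- cooler_b: The neighbour, same kind and frame as cooler_a, also with a pan, an air lever and a blue tray; to be left alone.
- pan_b: The neighbour's pan, same kind and frame as pan_a; level from the start, to be left alone.
- air_b (a joint): Angle of cooler_b's air lever, same kind and sense as air_a; starts at 1.1 to 1.2 (open), to be left alone.
- tray_a: Bystander: shallow blue plastic sample tray 140 x 110 mm, 24 mm high, on the bench just beyond cooler_a's pouring end. Origin: on the bench, middle of its near short edge.
- tray_b: Bystander: the same tray beyond cooler_b's pouring end. Origin: on the bench, middle of its near short edge.
- tin: Bystander: closed upright sample tin, 60 mm across, 95 mm high, standing between the two coolers' pouring ends. Origin: centre of its underside.
- bowl: Bystander: white cupping bowl, 96 mm across, 62 mm high, to the right of the coolers. Origin: centre of its underside.
- brush: Bystander: flat brush with a wooden handle, 190 mm long, lying left of the coolers. Origin: its underside, near the middle.
- spoon: Bystander: steel cupping spoon, 160 mm long, lying right of the coolers. Origin: its underside, near the middle.
- jar: Bystander: glass jar with a black cap, 72 mm across, 110 mm high, left of the coolers at the back. Origin: centre of its underside.

How it is judged:
On the way, in this order (a step that is already met when the one before it is completed fails the run):
1. the tipped pan has been pushed back level on its cooler (angle between pan_a's own z axis and vertical below 0.06 rad and angular speed of pan_a below 0.3 rad/s), for 0.2 s.
2. the same cooler's air lever has been pushed over to its far stop (value of joint air_a above 1.08 rad), for 0.1 s.
At the end, for the whole second after the job is handed in: the pan that was tipped lies level (within 0.06 rad), at rest, its rod seated in both bearing slots (within 4 mm in height, 6 mm along the cooler); its air lever stands at its far stop (over 1.08 rad of 1.2); the neighbour's pan is still level and its lever still open (angle between each of pan_a, pan_b's own z axis and vertical below 0.06 rad and z of pan_a in the frame of cooler_a between 0.111 and 0.119 m and x of pan_a in the frame of cooler_a between -0.006 and 0.006 m and linear speed of pan_a below 0.02 m/s and value of joint air_a above 1.08 rad and value of joint air_b above 1 rad); the robot touches nothing.
It fails at once if the pan is lifted: its rod rises more than 10 mm in its bearing slots (z of pan_a in the frame of cooler_a above 0.125 m).
It fails at once if the pan is gripped or shoved: the fingers press on it with over 38 N in all (contact force between the fingers and pan_a above 38 N).
It fails at once if the air lever is forced: the fingers press on it with over 60 N in all (contact force between the fingers and valve_a above 60 N).
It fails at once if the neighbour is disturbed: its pan moved 10 mm or tipped 0.1 rad, or its lever pushed back (distance of pan_b from where it was at the start of the episode above 0.01 m or angle between pan_b's own z axis and vertical above 0.1 rad or value of joint air_b below 1 rad).
It fails at once if a bystander (trays, tin, bowl, brush, spoon, jar) is moved more than 30 mm or knocked over (distance of any of tray_a, tray_b, tin, bowl, brush, spoon, jar from where it was at the start of the episode above 0.03 m or angle between any of tin, jar, bowl's own z axis and vertical above 0.35 rad).
It also fails if it takes over 42 s, if anything falls off the work surface, if the arm or the gripper's body presses on something with over 40 N, if the wrist force passes 120 N, or if a joint passes its speed limit or range.

### The arm

A 7-joint arm with a two-finger parallel gripper is mounted at the origin on the work surface. World frame = base frame: x ahead of the robot, y to its left, z up, the work surface at z = 0. Lengths are in m, angles in rad, forces in N, time in s.
With the tool pointing down it reaches from about 0.425 to 0.975 m from the base axis. Payload 16.7 kg.
Tool frame: the origin (TCP) lies midway between the tips of the shut fingers; the grasp point (between the pads) lies 19 mm behind it; z points along the fingers, y is the line along which they close (so a half turn about z gives the same grasp; the last joint's range is limited). The gripper opens to 85 mm and grips with 20 to 120 N. Pads are 22 mm wide; open, the fingers measure 114 mm over their backs; the gripper's body (76 mm by 85 mm) begins 54 mm behind the grasp point. The pads swing forward as they close: fully open they stand 13 mm farther back than shut.
Start: joints at [1.085, 0.426, 0.074, 1.606, -0.034, 1.111, -0.067], TCP at [0.222, -0.637, 0.231] pointing down, gripper open.
Joint ranges: [-2.85, 2.85], [-0.5, 2.14], [-1.23, 1.37], [0.21, 2.46], [-1.02, 4.16], [0.16, 2.05], [-2.73, 2.73]. Speed limits (rad/s): [1.89, 1.89, 2.39, 2.39, 3.01, 3.01, 3.01].

### API

Orientations are given as a unit quaternion [w, x, y, z].
In Python, from station import telemetry, read_camera, robot gives the robot as it stands.
- The arm moves only by the tool drive_tool, never from a script. Its argument "deltas" is a list of rows, each an object with "linear": the shift along the world's x, y, z normalised to -1 to 1, where 1 is 25 cm, a list of three; "twist": the turn about the world's z normalised to -1 to 1, where 1 is 30 degrees. In form: [{"linear": [x, y, z], "twist": twist}, ...]. A call has exactly 5 rows; each row shifts and turns the commanded pose from where the row before left it; what a row does not reach is not made up. A row lasts 1/8 s, in which the tool goes at most 62.5 mm and 10.7 degrees, less where a joint would pass 70% of its speed; a pose out of reach is approached as far as the arm can. A call with a number of a shift or a turn outside -1 to 1 is refused whole. A call with a gripper value outside its range is refused whole. "hand" is the closure, from 0 (fully open) to 1 (shut), set as the call begins (left out, the last holds). The fingers move at their own pace and stop on an object; "force" is the grip in N (left out, the last holds). Time passes only in rows, so rows that do not move let the fingers close, or fill a call up. It gives the time, the measured TCP pose, the force, the opening and the grip force at its end, in the units of the state.
- telemetry.state(): the state, without advancing time (a new reading comes with each control period).
- read_camera(name): name is "scene" or "top" or "wrist"; returns a dict with "image" (420x560x3 uint8, red, green, blue), "range_z" (420x560 float32, m along the optical axis (not along the pixel's ray), 0 where there is no reading), "camera_matrix" (3x3 intrinsics, pixels), "k1" (the pictures are not rectified: a ray, as slopes to the right and down, at radius r is drawn at 1 + k1 r^2 times it, then the intrinsics apply), "R" (3x3) and "t" (3): a world point X has camera coordinates R X + t. Camera axes: x right, y down, z forward; pixel columns grow to the right and rows downward; lengths in m; the calibration is good to about 2 mm. A picture is of the moment at which its call begins.
- robot.job_done(): hands the job in; it is judged then, once.
The state is a dict: "time_s": time; "joint_pos": joint angles; "joint_vel": joint speeds; "tau": joint torques, N m; "tool_pos": TCP position; "eef_rot": TCP orientation; "contact_force": force on the tool from outside, world axes, zero at the start; "ft_torque": the same for the moment, N m; "grip_width": finger opening in m; "grasp_force": force on a finger pad.
Only numpy, scipy, OpenCV 4.12 (cv2) and the standard library are available. Lean on these libraries where they do the work, as an engineer would, in place of code of your own. Each camera call takes 0.05 s, during which the arm holds its last target. There are 200 camera calls.

## Working session

There is one attempt and no reset: what is moved stays moved. The work goes in short steps, Python scripts to look and compute and a tool call to move; the robot and the scene stay as the last step left them, time stands still between calls to the robot, and variables do not carry over. Pictures are saved under pics/ and viewed, at most 10 in all, crops included, and the job is handed in when it is done.

Besides the shell and the picture viewer there is one more tool, called after ">>>" in YAML: its name, and indented under it one key for each argument. drive_tool: Moves the arm, as the interface text tells. Its arguments: {"type":"object","properties":{"deltas":{"type":"array"},"hand":{"type":"number"},"force":{"type":"number"}},"required":["deltas"]}

```bash
mkdir -p pics; cat > h.py <<'E'
import numpy as np, cv2
from station import telemetry, read_camera, robot
def snap(n,f):
    c=read_camera(n); cv2.imwrite('pics/'+f+'.png',c['image'][:,:,::-1]); np.savez('pics/'+f+'.npz',**c); return c
def cloud(c):
    K=c['camera_matrix']; z=c['range_z']; v,u=np.mgrid[0:420,0:560]
    p=cv2.undistortPoints(np.stack([u,v],-1).reshape(-1,1,2).astype(float),K,np.array([float(c['k1']),0,0,0])).reshape(420,560,2)
    P=np.dstack([p[...,0]*z,p[...,1]*z,z])
    W=(P-c['t'])@c['R']; W[z<=0]=np.nan
    return W
E
python3 - <<'E'
from h import *
for n in('scene','top'): snap(n,n+'0')
a=cv2.imread('pics/top0.png');print(telemetry.state())
E
```

```text
{'time_s': 0.1, 'joint_pos': array([ 1.08554683,  0.42668979,  0.07383935,  1.60653579, -0.03409644,
        1.11080418, -0.06711893]), 'joint_vel': array([-0.00238645, -0.00050591, -0.00192655,  0.00062039,  0.0029042 ,
       -0.00116701,  0.00020035]), 'tau': array([ 8.60302738e-03, -9.51539469e+01,  3.77164587e+00, -4.64407825e+01,
        1.96491560e-02,  6.49023947e-03, -1.12579191e-04]), 'tool_pos': array([ 0.22225837, -0.63696929,  0.23066984]), 'eef_rot': array([-5.72603746e-04,  9.85944960e-01,  1.67069411e-01, -1.38528801e-04]), 'contact_force': array([ 0.47753943, -0.27963941, -0.59520857]), 'ft_torque': array([ 0.03084788, -0.04413311,  0.03132913]), 'grasp_force': 0.0, 'grip_width': 0.0851849905401161}
```

View pics/scene0.png

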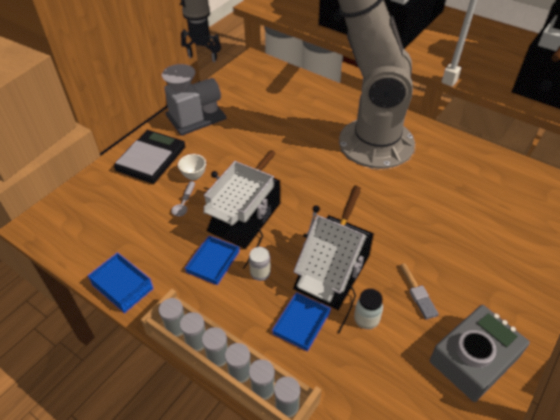

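View pics/top0.png

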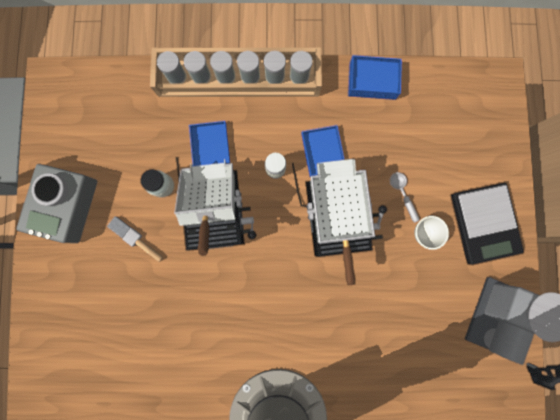

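```bash
python3 - <<'E'
from h import *
c=dict(np.load('pics/top0.npz')); W=cloud(c)
im=c['image'][110:270,140:300,::-1]; cv2.imwrite('pics/crop.png',cv2.resize(im,None,fx=3.7,fy=3.7,interpolation=cv2.INTER_CUBIC))
np.set_printoptions(precision=3,suppress=True)
print(c['camera_matrix'],c['R'],c['t'],c['k1'])
for u,v in [(252,234),(251,233),(253,235),(204,222),(203,235),(203,248),(206,215),(248,222),(382,210),(276,165),(156,183),(186,246),(242,244),(190,127),(225,124),(346,245),(350,280)]: print(u,v,W[v,u])
E
```

```text
[[388.672   0.    283.42 ]
 [  0.    388.672 205.958]
 [  0.      0.      1.   ]] [[-0.005 -1.     0.015]
 [-0.995  0.003 -0.1  ]
 [ 0.1   -0.015 -0.995]] [-0.019  0.612  1.11 ] -0.04502268594754165
252 234 [0.527 0.063 0.157]
251 233 [0.529 0.065 0.159]
253 235 [0.524 0.06  0.157]
204 222 [0.554 0.175 0.222]
203 235 [0.522 0.172 0.25 ]
203 248 [0.492 0.166 0.275]
206 215 [0.573 0.174 0.2  ]
248 222 [0.562 0.079 0.079]
382 210 [ 0.587 -0.276  0.162]
276 165 [0.72  0.    0.098]
156 183 [0.669 0.331 0.107]
186 246 [0.496 0.241 0.122]
242 244 [0.501 0.1   0.032]
190 127 [0.857 0.263 0.01 ]
225 124 [0.864 0.155 0.02 ]
346 245 [ 0.497 -0.181  0.155]
350 280 [ 0.407 -0.19   0.157]
```

View pics/crop.png

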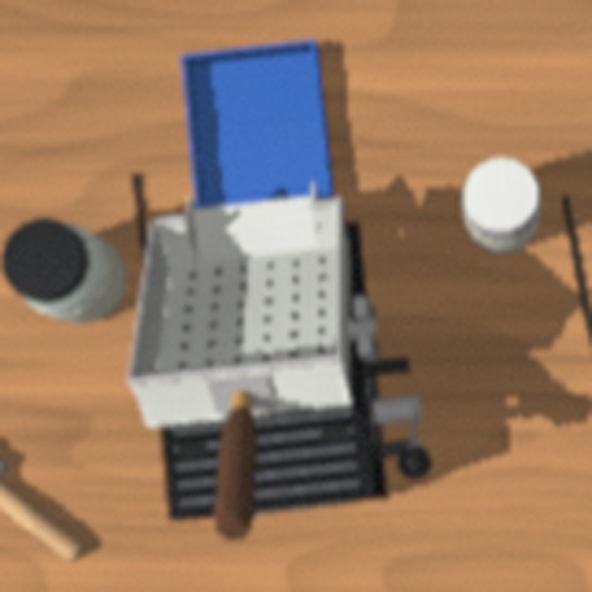

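```bash
python3 - <<'E'
from h import *
np.set_printoptions(precision=3,suppress=True)
c=dict(np.load('pics/top0.npz')); W=cloud(c)
R=W[270:365,455:560].reshape(-1,3); R=R[R[:,2]>.03]
for y in np.arange(-.75,-.35,.05):
    s=R[abs(R[:,1]-y)<.025]
    if len(s): print(round(y,2),s.min(0),s.max(0))
E
```

```text
-0.7 [ 0.215 -0.702  0.122] [ 0.377 -0.675  0.227]
-0.65 [ 0.177 -0.675  0.03 ] [ 0.383 -0.625  0.308]
-0.6 [ 0.187 -0.625  0.03 ] [ 0.353 -0.584  0.324]
```

>>> drive_tool:
  deltas:
    - {"linear":[0,0,0.16],"twist":0}
    - {"linear":[0,0,0.2],"twist":0}
    - {"linear":[0,0,0.2],"twist":0}
    - {"linear":[0,0,0.1],"twist":0}
    - {"linear":[0,0,0],"twist":0}
  hand: 1
  force: 20

```text
time_s: 0.72
tool_pos: [0.2225, -0.6378, 0.3982]
eef_rot: [0.001, 0.986, 0.167, 0.0]
contact_force: [-0.2, 0.3, 0.1]
grip_width: 0.0004
grasp_force: 0.0
```

>>> drive_tool:
  deltas:
    - {"linear":[0.11,0.175,0],"twist":-0.1}
    - {"linear":[0.11,0.175,0],"twist":-0.1}
    - {"linear":[0.11,0.175,0],"twist":-0.1}
    - {"linear":[0.11,0.175,0],"twist":-0.1}
    - {"linear":[0.11,0.175,0],"twist":-0.05}

```text
time_s: 1.35
tool_pos: [0.3603, -0.4166, 0.395]
eef_rot: [-0.001, 0.999, 0.049, -0.001]
contact_force: [0.4, 0.5, -0.3]
grip_width: 0.0
grasp_force: 0.0
```

>>> drive_tool:
  deltas:
    - {"linear":[0.11,0.175,0],"twist":0}
    - {"linear":[0.11,0.175,0],"twist":0}
    - {"linear":[0.11,0.175,0],"twist":0}
    - {"linear":[0.11,0.175,0],"twist":0}
    - {"linear":[0.11,0.175,0],"twist":0}

```text
time_s: 1.98
tool_pos: [0.4976, -0.1982, 0.3951]
eef_rot: [-0.0, 0.999, 0.05, -0.001]
contact_force: [1.1, -1.0, 0.5]
grip_width: 0.0001
grasp_force: 0.0
```

>>> drive_tool:
  deltas:
    - {"linear":[0,0.2,0],"twist":0}
    - {"linear":[0,0.2,0],"twist":0}
    - {"linear":[0,0.2,0],"twist":0}
    - {"linear":[0,0.2,0],"twist":0}
    - {"linear":[0,0.2,0],"twist":0}

```text
time_s: 2.6
tool_pos: [0.4967, 0.0517, 0.3952]
eef_rot: [0.0, 0.999, 0.05, -0.001]
contact_force: [0.7, 0.2, -0.7]
grip_width: -0.0
grasp_force: 0.0
```

>>> drive_tool:
  deltas:
    - {"linear":[-0.02,0.15,0],"twist":0}
    - {"linear":[0,0.15,0],"twist":0}
    - {"linear":[0,0.16,-0.1],"twist":0}
    - {"linear":[0,0,-0.14],"twist":0}
    - {"linear":[0,0,-0.06],"twist":0}

```text
time_s: 3.22
tool_pos: [0.4913, 0.1649, 0.3187]
eef_rot: [0.0, 0.999, 0.05, -0.002]
contact_force: [0.3, -0.3, 0.1]
grip_width: -0.0001
grasp_force: 0.0
```

```bash
python3 - <<'E'
from h import *
c=snap('scene','s1'); im=c['image'][150:330,260:420,::-1]
cv2.imwrite('pics/s1c.png',cv2.resize(im,None,fx=3.3,fy=3.3,interpolation=cv2.INTER_CUBIC))
E
```

```text
(no output)
```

View pics/s1c.png

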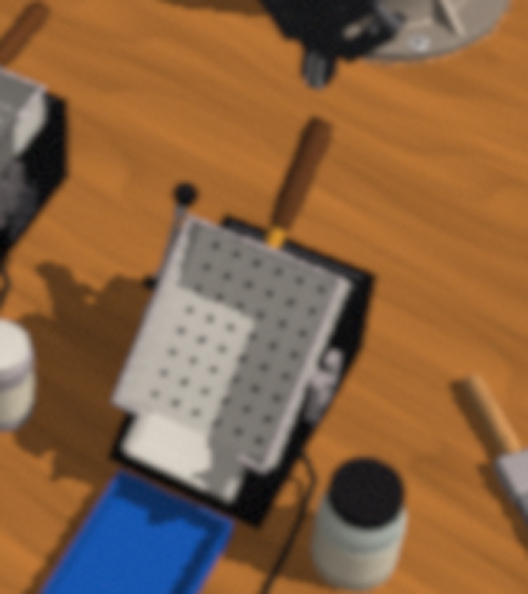

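The shut fingertips (crop pixel 318,80) hang over the raised handle's end (320,125). I'll descend gently.

>>> drive_tool:
  deltas:
    - {"linear":[0.01,0.005,-0.05],"twist":0}
    - {"linear":[0.01,0,-0.05],"twist":0}
    - {"linear":[0,0,-0.03],"twist":0}
    - {"linear":[0,0,-0.03],"twist":0}
    - {"linear":[0,0,-0.02],"twist":0}

```text
time_s: 3.9
tool_pos: [0.4974, 0.1664, 0.276]
eef_rot: [-0.0, 0.999, 0.05, 0.0]
contact_force: [0.7, -0.2, -0.1]
grip_width: -0.0001
grasp_force: 0.1
```

>>> drive_tool:
  deltas:
    - {"linear":[0,0,-0.025],"twist":0}
    - {"linear":[0,0,-0.025],"twist":0}
    - {"linear":[0,0,-0.025],"twist":0}
    - {"linear":[0,0,-0.025],"twist":0}
    - {"linear":[0,0,-0.025],"twist":0}

```text
time_s: 4.53
tool_pos: [0.4974, 0.1665, 0.2446]
eef_rot: [-0.0, 0.999, 0.05, 0.0]
contact_force: [-0.2, -0.4, -0.1]
grip_width: -0.0002
grasp_force: 0.0
```

```bash
python3 - <<'E'
from h import *
c=snap('scene','s2'); im=c['image'][150:330,260:420,::-1]
cv2.imwrite('pics/s2c.png',cv2.resize(im,None,fx=3.3,fy=3.3,interpolation=cv2.INTER_CUBIC))
E
```

```text
(no output)
```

View pics/s2c.png

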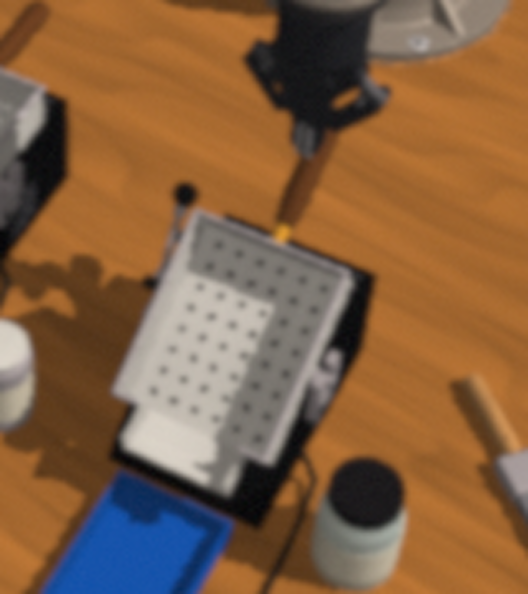

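The handle has already come down a bit. The tips sit a few mm to its right side, so I'll nudge to +y while continuing down.

>>> drive_tool:
  deltas:
    - {"linear":[0,0.015,-0.01],"twist":0}
    - {"linear":[0,0.01,-0.02],"twist":0}
    - {"linear":[0,0,-0.03],"twist":0}
    - {"linear":[0,0,-0.03],"twist":0}
    - {"linear":[0,0,-0.03],"twist":0}

```text
time_s: 5.2
tool_pos: [0.4973, 0.1726, 0.2144]
eef_rot: [0.0, 0.999, 0.05, -0.0]
contact_force: [-0.4, -0.3, -0.0]
grip_width: 0.0001
grasp_force: 0.0
```

>>> drive_tool:
  deltas:
    - {"linear":[0,0,-0.03],"twist":0}
    - {"linear":[0,0,-0.03],"twist":0}
    - {"linear":[0,0,-0.03],"twist":0}
    - {"linear":[0,0,-0.03],"twist":0}
    - {"linear":[0,0,0],"twist":0}

```text
time_s: 5.82
tool_pos: [0.4971, 0.1727, 0.1845]
eef_rot: [0.0, 0.999, 0.05, -0.0]
contact_force: [-0.6, 0.5, 0.5]
grip_width: 0.0001
grasp_force: 0.0
```

```bash
python3 - <<'E'
from h import *
c=snap('scene','s3'); im=c['image'][150:330,260:420,::-1]
cv2.imwrite('pics/s3c.png',cv2.resize(im,None,fx=3.3,fy=3.3,interpolation=cv2.INTER_CUBIC))
E
```

```text
(no output)
```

View pics/s3c.png

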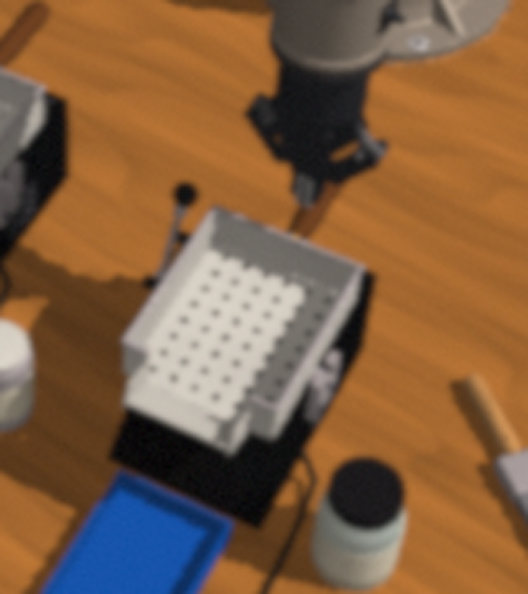

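The pan now looks close to level. I'll lift off and check it by depth.

>>> drive_tool:
  deltas:
    - {"linear":[0,0,0.1],"twist":0}
    - {"linear":[0,0,0.2],"twist":0}
    - {"linear":[0,0,0.2],"twist":0}
    - {"linear":[0,-0.1,0.1],"twist":0}
    - {"linear":[0,-0.2,0],"twist":0}

```text
time_s: 6.5
tool_pos: [0.4981, 0.0988, 0.3376]
eef_rot: [-0.001, 0.999, 0.052, 0.002]
contact_force: [1.6, -1.1, -0.6]
grip_width: -0.0
grasp_force: 0.0
```

```bash
python3 - <<'E'
from h import *
np.set_printoptions(precision=4,suppress=True)
c=snap('scene','s4'); W=cloud(c).reshape(-1,3)
W=W[~np.isnan(W[:,0])]
# cooler frame guess
a=.1; o=np.array([.617,.181]); d=W[:,:2]-o
X=d@[np.cos(a),np.sin(a)]; Y=d@[-np.sin(a),np.cos(a)]; Z=W[:,2]
m=(abs(X)<75)&(abs(X)<.07)&(abs(Y)<.055)&(Z>.09)&(Z<.2)
A=np.c_[X,Y,np.ones_like(X)][m]
k=np.ones(len(A),bool)
for _ in range(6):
    s=np.linalg.lstsq(A[k],Z[m][k],rcond=None)[0]; k=abs(Z[m]-A@s)<.006
print('floor plane',s,k.sum(),len(k))
im=c['image'][150:330,260:420,::-1]
cv2.imwrite('pics/s4c.png',cv2.resize(im,None,fx=3.3,fy=3.3,interpolation=cv2.INTER_CUBIC))
m=(X<-.1)&(X>-.21)&(abs(Y)<.02)&(Z>.125)&(Z<.19)
for x in (-.2,-.18,-.16,-.14,-.12): q=m&(abs(X-x)<.01); print(x,q.sum(),np.median(Y[q]),np.percentile(Z[q],95))
E
```

```text
floor plane [ 0.0017 -0.0012  0.1258] 1448 1481
-0.2 26 0.005395008888410546 0.16072264434563396
-0.18 42 0.006248592724281041 0.15860282660493424
-0.16 41 0.00683785050181308 0.16069145718974423
-0.14 41 0.006250033469385842 0.16040152831613624
-0.12 47 0.005597626732203921 0.15712664579786376
```

View pics/s4c.png

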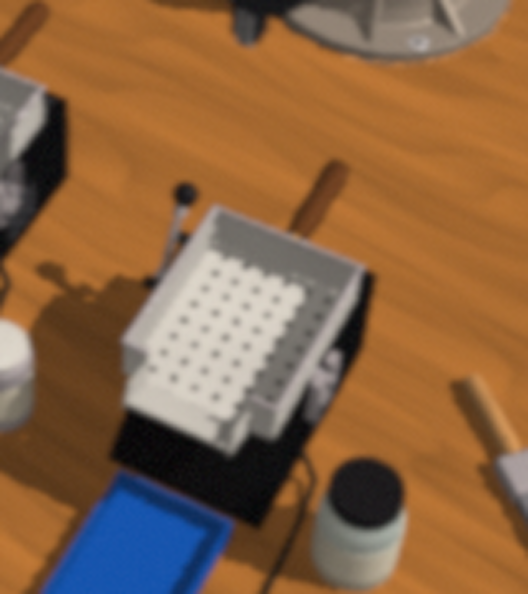

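Floor plane fit: the pan is level (tilt about 0.002 rad). Next the lever, whose knob is at about (0.527, 0.063, 0.147).

>>> drive_tool:
  deltas:
    - {"linear":[-0.1,-0.17,0],"twist":0}
    - {"linear":[0,0,-0.18],"twist":0}
    - {"linear":[0,0,-0.2],"twist":0}
    - {"linear":[0,0,-0.2],"twist":0}
    - {"linear":[0,0,-0.1],"twist":0}

```text
time_s: 7.18
tool_pos: [0.4714, 0.055, 0.163]
eef_rot: [-0.0, 0.999, 0.05, -0.001]
contact_force: [-0.5, 0.3, 0.6]
grip_width: 0.0
grasp_force: 0.0
```

>>> drive_tool:
  deltas:
    - {"linear":[0,0,-0.08],"twist":0}
    - {"linear":[0,0,-0.02],"twist":0}
    - {"linear":[0,0,0],"twist":0}
    - {"linear":[0.06,0.005,0],"twist":0}
    - {"linear":[0.04,0.005,0],"twist":0}

```text
time_s: 7.8
tool_pos: [0.4991, 0.0579, 0.1409]
eef_rot: [-0.0, 0.999, 0.05, 0.001]
contact_force: [0.2, -0.5, -0.7]
grip_width: 0.0
grasp_force: 0.0
```

>>> drive_tool:
  deltas:
    - {"linear":[0.03,0.003,0],"twist":0}
    - {"linear":[0.03,0.003,0],"twist":0}
    - {"linear":[0.03,0.003,0],"twist":0}
    - {"linear":[0.03,0.003,0],"twist":0}
    - {"linear":[0.03,0.003,0],"twist":0}

```text
time_s: 8.43
tool_pos: [0.5354, 0.0615, 0.1401]
eef_rot: [-0.0, 0.999, 0.05, 0.0]
contact_force: [-2.2, 0.2, 1.4]
grip_width: 0.0
grasp_force: 0.8
```

>>> drive_tool:
  deltas:
    - {"linear":[0.03,0.003,0],"twist":0}
    - {"linear":[0.03,0.003,0],"twist":0}
    - {"linear":[0.03,0.003,0],"twist":0}
    - {"linear":[0.03,0.003,0],"twist":0}
    - {"linear":[0.03,0.003,0],"twist":0}

```text
time_s: 9.05
tool_pos: [0.5728, 0.0652, 0.1399]
eef_rot: [-0.0, 0.999, 0.05, -0.0]
contact_force: [-1.8, 0.3, -1.2]
grip_width: 0.0
grasp_force: 0.6
```

>>> drive_tool:
  deltas:
    - {"linear":[0.02,0.002,0],"twist":0}
    - {"linear":[0.016,0,0],"twist":0}
    - {"linear":[0.008,0,0],"twist":0}
    - {"linear":[0,0,0],"twist":0}
    - {"linear":[0,0,0],"twist":0}

```text
time_s: 9.68
tool_pos: [0.5835, 0.0657, 0.1402]
eef_rot: [-0.0, 0.999, 0.05, 0.0]
contact_force: [0.2, -0.0, 0.6]
grip_width: 0.0
grasp_force: 0.0
```

```bash
python3 - <<'E'
from h import *
c=snap('scene','s5'); im=c['image'][150:330,260:420,::-1]
cv2.imwrite('pics/s5c.png',cv2.resize(im,None,fx=3.3,fy=3.3,interpolation=cv2.INTER_CUBIC))
E
```

```text
(no output)
```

View pics/s5c.png

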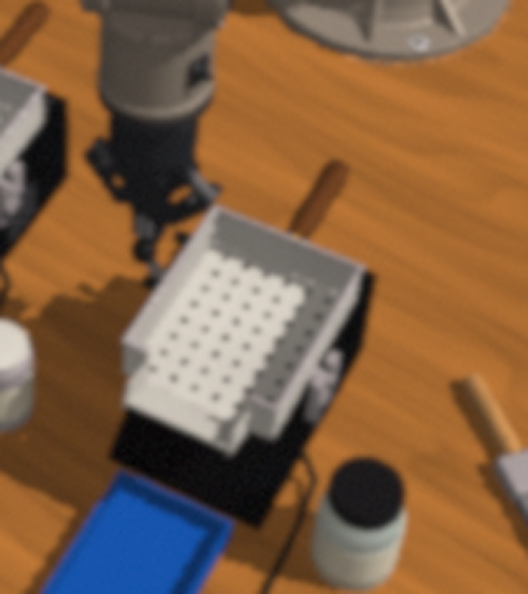

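The knob (145,245) has travelled ahead of the fingers, and the pan is undisturbed. I'll creep on until I feel the stop.

>>> drive_tool:
  deltas:
    - {"linear":[0.012,0.001,0],"twist":0}
    - {"linear":[0.012,0.001,0],"twist":0}
    - {"linear":[0.008,0.001,0],"twist":0}
    - {"linear":[0,0,0],"twist":0}
    - {"linear":[0,0,0],"twist":0}

```text
time_s: 10.35
tool_pos: [0.5915, 0.0666, 0.1401]
eef_rot: [-0.0, 0.999, 0.05, 0.0]
contact_force: [0.9, 0.6, -1.1]
grip_width: 0.0004
grasp_force: 0.1
```

>>> drive_tool:
  deltas:
    - {"linear":[0.008,0.001,0],"twist":0}
    - {"linear":[0.006,0,0],"twist":0}
    - {"linear":[0.004,0,0],"twist":0}
    - {"linear":[0,0,0],"twist":0}
    - {"linear":[0,0,0],"twist":0}

```text
time_s: 10.98
tool_pos: [0.5957, 0.0667, 0.14]
eef_rot: [-0.0, 0.999, 0.05, -0.0]
contact_force: [-3.2, -0.5, -1.3]
grip_width: -0.0
grasp_force: 1.4
```

>>> drive_tool:
  deltas:
    - {"linear":[0.004,0,0],"twist":0}
    - {"linear":[0.004,0,0],"twist":0}
    - {"linear":[0,0,0],"twist":0}
    - {"linear":[0,0,0],"twist":0}
    - {"linear":[0,0,0],"twist":0}

```text
time_s: 11.6
tool_pos: [0.5964, 0.0666, 0.1397]
eef_rot: [0.0, 0.999, 0.05, -0.002]
contact_force: [-11.5, 0.1, 3.2]
grip_width: 0.0002
grasp_force: 5.9
```

At the stop (11.5 N, no further travel). Backing off along −x, then up.

>>> drive_tool:
  deltas:
    - {"linear":[-0.05,-0.005,0],"twist":0}
    - {"linear":[-0.15,-0.015,0],"twist":0}
    - {"linear":[-0.15,-0.015,0.05],"twist":0}
    - {"linear":[0,0,0.2],"twist":0}
    - {"linear":[0,0,0.2],"twist":0}

```text
time_s: 12.22
tool_pos: [0.5098, 0.058, 0.2542]
eef_rot: [0.0, 0.999, 0.05, 0.001]
contact_force: [0.4, -0.4, -0.5]
grip_width: 0.0001
grasp_force: 0.0
```

>>> drive_tool:
  deltas:
    - {"linear":[0,0,0.2],"twist":0}
    - {"linear":[0,-0.15,0.1],"twist":0}
    - {"linear":[0,-0.1,0],"twist":0}
    - {"linear":[0,0,0],"twist":0}
    - {"linear":[0,0,0],"twist":0}

```text
time_s: 12.85
tool_pos: [0.5103, -0.0039, 0.3276]
eef_rot: [-0.0, 0.999, 0.05, 0.0]
contact_force: [-0.3, 0.1, -0.2]
grip_width: 0.0
grasp_force: 0.0
```

```bash
python3 - <<'E'
from h import *
c=snap('scene','s6'); im=c['image'][130:330,180:420,::-1]
cv2.imwrite('pics/s6c.png',cv2.resize(im,None,fx=3,fy=3,interpolation=cv2.INTER_CUBIC))
E
```

```text
(no output)
```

View pics/s6c.png

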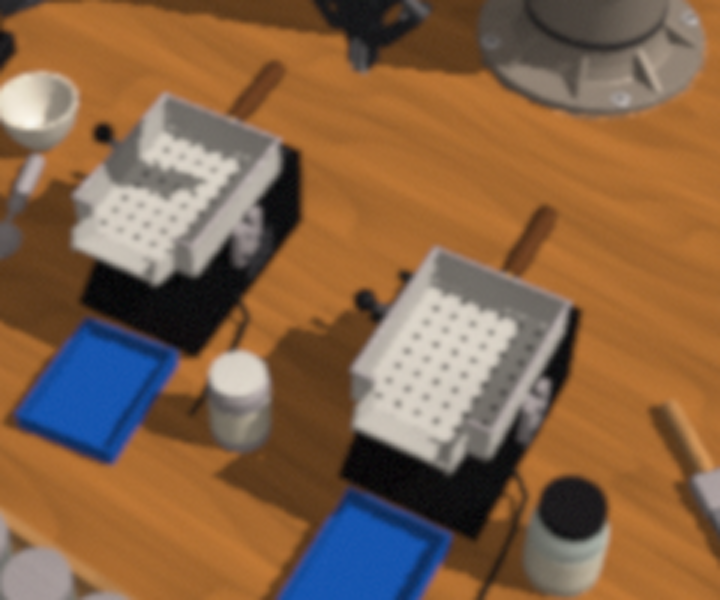

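Both pans are level. Our knob (367,300) is as far over as the neighbour's open one (103,133), and nothing else has moved.

```bash
python3 -c "
from station import robot
print(robot.job_done())"
```

```text
the job is handed in; nothing more can be done
None
```

I pushed the tipped pan level on its cooler and moved its air lever to the far stop (about 11.5 N at the end), then handed the job in at about 13 s; the neighbour and bystanders looked undisturbed in the last picture, and the judge returned no verdict.

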